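# Pack the macro kit caddy, lightest piece first

### The job

Pack the macro kit into the blue-grey caddy, lightest piece first so that the fan's draft cannot carry it off: the white body cap, then the orange lens hood, then the black lens, each set down gently (not dropped), the same way up as it stands now, in the middle of the well whose floor has its own colour. Leave the look-alikes (the vented white desiccant tub and the hollow black extension tube), the dispenser and the macro rail standing where they are.

Things in the scene. Friction and masses are not known exactly. Their poses are not given: they have to be found in the camera images.
- cap: white plastic body cap: plain white disc with a thin grey ring on top, 58 mm across, 18 mm high, about 20 g, loose. Origin: centre of its underside, z up
- hood: orange lens hood: upright straight tube of firm moulded material, open at both ends, 60 mm outside, 4 mm wall, 34 mm high, about 35 g, loose. Origin: centre of its lower end, z up along its axis
- lens: black lens standing on its mount: cylinder 62 mm across, 72 mm high, ribbed focus ring (64 mm over the ribs), violet glass on top, about 320 g, loose. Origin: centre of its underside, z up
- well_white: white-floored well for the cap: fixed square insert with a metal lip, 88 mm outside, 82 mm inside; three such in a row (108 mm apart along their y, any colour order) on a fixed blue-grey caddy plate 124 x 344 x 6 mm with low wire end grips. Origin: centre of its underside, 6 mm above the shelf; floor 3 mm, top of lip 8 mm above the origin; z up, sides along x, y
- well_orange: orange-floored well for the hood: fixed square insert with a metal lip, 88 mm outside, 82 mm inside; three such in a row (108 mm apart along their y, any colour order) on a fixed blue-grey caddy plate 124 x 344 x 6 mm with low wire end grips. Origin: centre of its underside, 6 mm above the shelf; floor 3 mm, top of lip 8 mm above the origin; z up, sides along x, y
- well_black: black-floored well for the lens: fixed square insert with a metal lip, 88 mm outside, 82 mm inside; three such in a row (108 mm apart along their y, any colour order) on a fixed blue-grey caddy plate 124 x 344 x 6 mm with low wire end grips. Origin: centre of its underside, 6 mm above the shelf; floor 3 mm, top of lip 8 mm above the origin; z up, sides along x, y
- tub: look-alike, to be left: white desiccant tub 58 mm across, 24 mm high, a ring of dark vent holes and a blue dot on top, loose. Origin: centre of its underside, z up
- tube: look-alike, to be left: black extension tube, a hollow ring open at both ends, 62 mm outside, 48 mm inside, 28 mm high, loose. Origin: centre of its lower end, z up
- dispenser: bystander: upright push dispenser for desiccant tubs, pale cylinder 88 mm across at the foot, 128 mm high with a green press-top, loose, about 600 g. Origin: centre of its underside, z up
- rail: bystander: aluminium macro rail 180 mm long (its x) and 36 mm wide, with a dark carriage and a black turning knob reaching 49 mm from its middle to its -y side, 36 mm high, loose, about 500 g. Origin: centre of its underside, z up
There are look-alikes about, which are no part of the job. Leave any turquoise look-alike of the cap alone.

How it is judged:
By the outcome, as a careful person would: the job done as asked, in the order asked, and still so for the second after the job is handed in, with the robot touching nothing.
It also fails if it takes over 93 s, if anything falls off the work surface, if the arm or the gripper's body presses on something with over 40 N, if the wrist force passes 120 N, or if a joint passes its speed limit or range.

### The arm

A 6-joint arm with a two-finger parallel gripper is mounted at the origin on the work surface. World frame = base frame: x ahead of the robot, y to its left, z up, the work surface at z = 0. Lengths are in mm, angles in rad, forces in N, time in s.
With the tool pointing down it reaches from about 275 to 1000 mm from the base axis. Payload 8.4 kg.
Tool frame: the origin (TCP) lies between the finger pads; the fingertips stand 22 mm ahead of it and the grasp point (between the pads) lies 3 mm ahead of it (r.nose_length is the z of the fingertips in the tool frame, in mm); z points along the fingers, y is the line along which they close (so a half turn about z gives the same grasp; the last joint's range is limited). The gripper opens to 85 mm and grips with 20 to 120 N. Pads are 22 mm wide; open, the fingers measure 114 mm over their backs; the gripper's body (76 mm by 85 mm) begins 54 mm behind the grasp point. The pads swing forward as they close: fully open they stand 13 mm farther back than shut.
Start: joints at [1.317, 0.353, 1.633, -0, 1.155, -0.002], TCP at [155.716, 605.294, 253.281] pointing down, gripper open.
Joint ranges: [-2.63, 2.63], [-0.92, 2.1], [0.06, 2.66], [-1.3, 4.44], [0, 2.69], [-3.02, 3.02]. Speed limits (rad/s): [2.22, 2.22, 2.79, 3.14, 3.14, 3.14].

### API

Orientations are given as [roll, pitch, yaw] about the fixed x, y, z axes, in that order (R = Rz(yaw) Ry(pitch) Rx(roll)).
In Python, from rig import r, cams gives the robot as it stands.
- The arm moves only by the shell command python3 -m handwheel 'ROWS' [FORCE]. ROWS is rows parted by semicolons, their numbers by spaces, 1 to 5 of them, each of 7 numbers: a rotation vector rx, ry, rz in rad, then dx, dy, dz in mm, then the opening from 0.0 (shut) to 1.0 (fully open); each row shifts and turns the commanded pose from where the row before left it, along the tool's axes as they then stand; what a row does not reach is not made up. A row lasts 1/12 s, in which the tool goes at most 41.7 mm and 0.125 rad, less where a joint would pass 70% of its speed; a pose out of reach is approached as far as the arm can. The fingers move at their own pace and stop on an object; FORCE is the grip in N (left out, the last holds). Time passes only in rows, so rows that do not move let the fingers close. It prints the time, the measured TCP pose, the force, the opening and the grip force at its end.
- r.sense(): the state, without advancing time (a new reading comes with each control period).
- cams.grab_frame(name): name is "scene" or "side" or "wrist"; returns the picture (400x640x3 uint8, red, green, blue); there is no depth.
- cams.camera_params(name): a dict with "fx", "fy", "cx", "cy" (pixels), "dist_coeffs" ([k1, k2, p1, p2, k3] as OpenCV has them; the pictures are not rectified), "rvec" (rotation vector, rad) and "tvec" (3), from world to camera coordinates, as OpenCV has them. Camera axes: x right, y down, z forward; pixel columns grow to the right and rows downward; lengths in mm; the calibration is good to about 2 mm. A picture is of the moment at which its call begins: read the wrist's pose just before it. camera_params takes no time and is no camera call; for the wrist camera it gives the pose at the moment of the call.
- r.sign_off(): hands the job in; it is judged then, once.
The state is a dict: "clock": time; "qpos": joint angles; "qvel": joint speeds; "joint_efforts": joint torques, N m; "eef_pos": TCP position; "tcp_rot": TCP orientation; "contact_force": force on the tool from outside, world axes, zero at the start; "wrist_torque": the same for the moment, N m; "opening": opening from 0.0 (shut) to 1.0 (fully open); "grasp_force": force on a finger pad.
Only numpy, scipy, OpenCV 4.12 (cv2) and the standard library are available. Lean on these libraries where they do the work, as an engineer would, in place of code of your own. Each camera call takes 0.05 s, during which the arm holds its last target. There are 200 camera calls.

## Working session

There is one attempt and no reset: what is moved stays moved. The work goes in short steps, Python scripts to look and compute and a shell command to move; the robot and the scene stay as the last step left them, time stands still between calls to the robot, and variables do not carry over. Pictures are saved under pics/ and viewed, at most 14 in all, crops included, and the job is handed in when it is done.

```bash
mkdir -p pics; ls; python3 - <<'E'
from rig import r,cams
import cv2
for n in ("scene","side","wrist"):
    cv2.imwrite(f"pics/{n}0.png",cams.grab_frame(n)[:,:,::-1])
    p=cams.camera_params(n);print(n,p)
print(r.sense())
E
```

```text
pics
scene {'fx': 368.89250894768344, 'fy': 368.89250894768344, 'cx': 318.008853615787, 'cy': 202.16150108417523, 'dist_coeffs': array([-0.05015963,  0.        ,  0.        ,  0.        ,  0.        ]), 'rvec': array([ 1.35220986,  1.96576646, -1.07867692]), 'tvec': array([ 201.96060084, -234.53146548, 1641.46840546])}
side {'fx': 402.12333634600503, 'fy': 402.12333634600503, 'cx': 321.89288348449855, 'cy': 205.83646076561712, 'dist_coeffs': array([-0.0236471,  0.       ,  0.       ,  0.       ,  0.       ]), 'rvec': array([ 2.24523228, -0.72430044,  0.2888698 ]), 'tvec': array([-466.6806725 ,  277.8167817 ,  746.92141914])}
wrist {'fx': 348.88530773153497, 'fy': 348.88530773153497, 'cx': 320.58282018479997, 'cy': 197.34774962713496, 'dist_coeffs': array([0.02286922, 0.        , 0.        , 0.        , 0.        ]), 'rvec': array([-2.26828403, -1.76022384, -0.28544469]), 'tvec': array([-624.0958798 ,  -41.55860938,  379.62653599])}
{'clock': 0.15, 'qpos': array([ 1.31658659e+00,  3.53484687e-01,  1.63396660e+00,  1.11649339e-05,
        1.15520858e+00, -2.41385394e-03]), 'qvel': array([-0.0004781 , -0.00141994, -0.00254322, -0.00061516, -0.0017863 ,
       -0.00102085]), 'joint_efforts': array([-3.18110824e-04, -6.05634999e+01, -3.42338204e+01, -1.05454130e-04,
        6.23113738e-03, -5.99982604e-05]), 'eef_pos': array([155.63311004, 604.95597093, 252.73545208]), 'tcp_rot': array([-3.14052547e+00, -1.27858012e-05,  2.88979225e+00]), 'contact_force': array([ 0.19179663, -0.12412285,  0.22028802]), 'wrist_torque': array([-0.02697545,  0.0146977 ,  0.05927408]), 'grasp_force': 0.0, 'opening': 1.0008155098250253}
```

View pics/scene0.png

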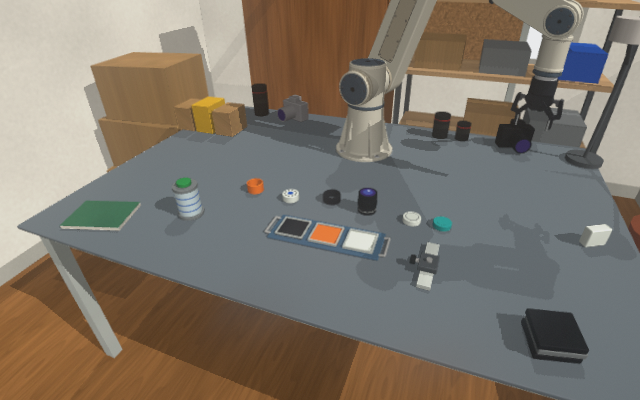

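View pics/side0.png

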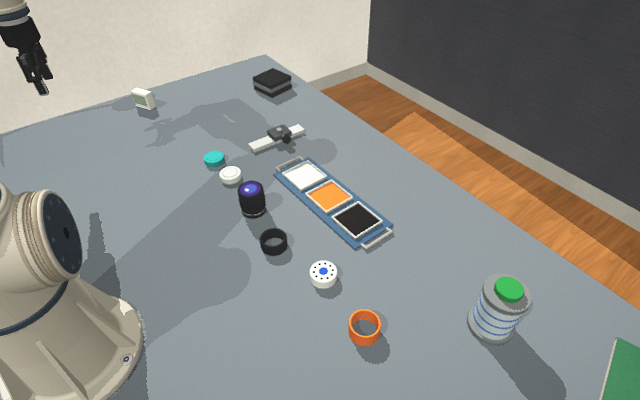

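View pics/wrist0.png

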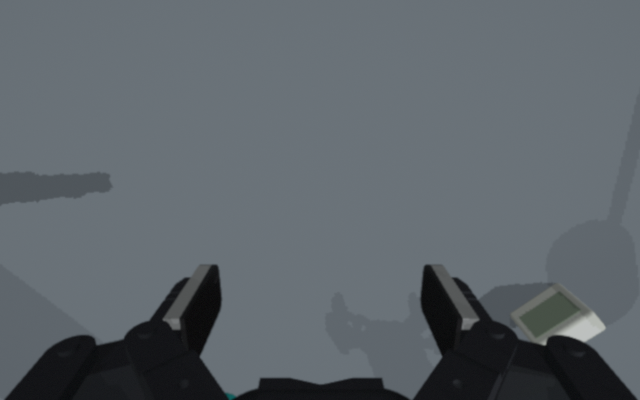

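The scene view shows the cap at (412,218), the turquoise look-alike at (442,223), the lens at (368,200), the tube at (332,197), the tub at (290,196) and the hood at (255,186). The wells are black (294,227), orange (327,233) and white (360,240). In the side view the cap is at (230,175), the lens at (252,198), the hood at (364,327), and the wells are white (304,176), orange (330,196), black (357,220). The wrist view shows only the bare table and the clock.

```bash
python3 - <<'E'
import cv2
a=cv2.imread("pics/scene0.png")[170:270,235:455];cv2.imwrite("pics/sc.png",cv2.resize(a,None,fx=3.6,fy=3.6,interpolation=cv2.INTER_CUBIC))
a=cv2.imread("pics/side0.png")[140:350,195:405];cv2.imwrite("pics/si.png",cv2.resize(a,None,fx=2.8,fy=2.8,interpolation=cv2.INTER_CUBIC))
E
```

```text
(no output)
```

View pics/sc.png

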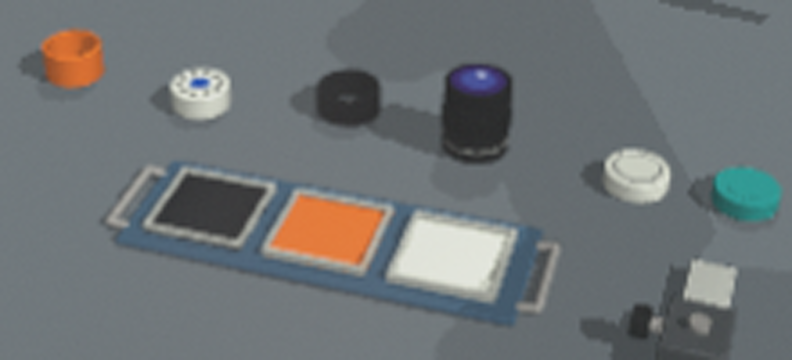

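View pics/si.png

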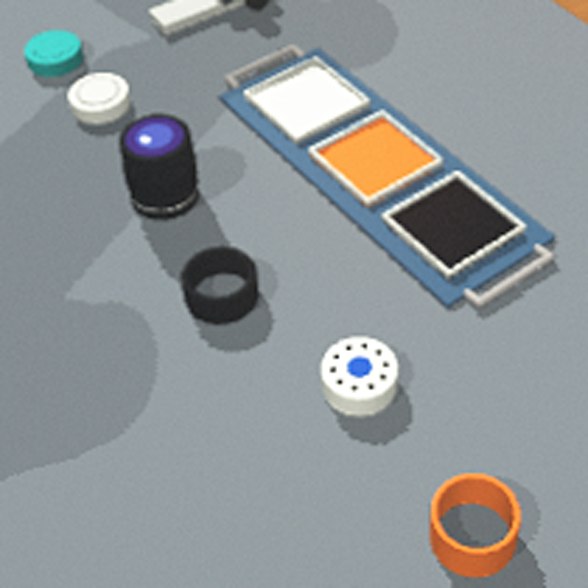

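Read from the crops, with scene crop pixels first and side crop pixels second:
- Cap top: (638,167) and (99,91)
- Lens top: (479,79) and (158,137)
- Hood rim: (73,43) and (475,504)

I also read the well lip corners and the look-alikes. Next I triangulate.

```bash
cat > h.py <<'E'
import numpy as np, cv2
from rig import r,cams
def ray(p,uv):
    K=np.array([[p["fx"],0,p["cx"]],[0,p["fy"],p["cy"]],[0,0,1]])
    n=cv2.undistortPoints(np.array([[uv]],float),K,p["dist_coeffs"])[0,0]
    R=cv2.Rodrigues(p["rvec"])[0]; d=R.T@np.array([n[0],n[1],1]); return -R.T@p["tvec"],d/np.linalg.norm(d)
def tri(rays):
    A=sum(np.eye(3)-np.outer(d,d) for c,d in rays);b=sum((np.eye(3)-np.outer(d,d))@c for c,d in rays)
    x=np.linalg.solve(A,b);return x,max(np.linalg.norm(np.cross(x-c,d)) for c,d in rays)
def plane(p,uv,z):
    c,d=ray(p,uv);return c+d*(z-c[2])/d[2]
def rows(goal,yaw):
    "tool-frame shift from the measured pose to goal (tool down, given yaw)"
    from scipy.spatial.transform import Rotation as T
    s=r.sense();R=T.from_euler("xyz",s["tcp_rot"]);G=T.from_euler("xyz",[np.pi,0,yaw])
    print("tcp",s["eef_pos"].round(1),s["tcp_rot"].round(3),"local d",R.inv().apply(np.array(goal)-s["eef_pos"]).round(1),"rot",(R.inv()*G).as_rotvec().round(3))
E
python3 - <<'E'
from h import *
S=cams.camera_params("scene");D=cams.camera_params("side")
f=lambda a:(235+(a[0]+.5)/3.6-.5,170+(a[1]+.5)/3.6-.5)
g=lambda a:(195+(a[0]+.5)/2.8-.5,140+(a[1]+.5)/2.8-.5)
P={"cap":((638,167),(99,91)),"lens":((479,79),(158,137)),"hood":((73,43),(475,504)),"tub":((201,84),(359,367)),"tube":((349,84),(220,270)),"teal":((747,182),(54,46))}
W={"w":([(413,209),(517,225),(491,299),(388,283)],[(371,98),(304,140),(243,98),(311,55)]),
"o":([(295,189),(393,203),(360,270),(264,251)],[(441,157),(375,203),(309,152),(379,112)]),
"k":([(180,170),(274,183),(237,244),(146,219)],[(524,223),(452,276),(383,220),(457,171)])}
Z=dict(cap=18,lens=72,hood=34,tub=24,tube=28,teal=18)
for k,(a,b) in P.items():
    x,e=tri([ray(S,f(a)),ray(D,g(b))]);print(k,x.round(1),e.round(1),plane(S,f(a),Z[k])[:2].round(1),plane(D,g(b),Z[k])[:2].round(1))
for k,(a,b) in W.items():
    A=np.array([plane(S,f(u),14) for u in a]).mean(0);B=np.array([plane(D,g(u),14) for u in b]);print(k,A.round(1),B.mean(0).round(1),B[:,:2].round(0).tolist())
    # height: triangulate mean lip centre pixels
    x,e=tri([ray(S,f(np.mean(a,0))),ray(D,g(np.mean(b,0)))]);print("   tri",x.round(1),e.round(1))
rows([500,0,250],np.pi)
E
```

```text
cap [469.9 290.4  20.4] 2.1 [463.6 291.3] [471.3 290.3]
lens [460.7 138.5  74.7] 3.1 [452.3 139. ] [462.7 137.5]
hood [ 471.4 -278.3   39.3] 0.9 [ 462.9 -282.8] [ 474.2 -276.9]
tub [ 480.  -132.2   25.5] 1.5 [ 476.5 -132.4] [ 481.4 -132.7]
tube [442.4   8.2  32.6] 1.5 [433.8   6.4] [444.7  10.4]
teal [464.1 383.1  22.1] 3.0 [454. 385.] [466.3 384.2]
w [631.  168.1  14. ] [632.9 166.1  14. ] [[682.0, 128.0], [596.0, 116.0], [582.0, 202.0], [673.0, 219.0]]
   tri [632.5 167.5  12.8] 1.2
o [634.2  60.   14. ] [637.4  59.2  14. ] [[684.0, 22.0], [600.0, 9.0], [590.0, 99.0], [676.0, 107.0]]
   tri [636.4  59.6  13.7] 1.2
k [638.1 -49.2  14. ] [641.9 -48.8  14. ] [[689.0, -86.0], [601.0, -96.0], [593.0, -11.0], [684.0, -1.0]]
   tri [640.3 -49.2  14.3] 1.0
tcp [155.6 605.  252.7] [-3.141 -0.     2.89 ] local d [-484.2 -500.1    3.3] rot [-0.001 -0.    -0.252]
```

```bash
m="python3 -m handwheel"
python3 -m handwheel '0 0 0 -32 -19 4 1;0 0 0 -32 -19 4 1;0 0 0 -32 -19 4 1;0 0 0 -32 -19 4 1;0 0 0 -32 -19 4 1' 25
python3 -m handwheel '0 0 0 -32 -19 4 1;0 0 0 -32 -19 4 1;0 0 0 -32 -19 4 1;0 0 0 -32 -19 4 1;0 0 0 -32 -19 4 1'
python3 -m handwheel '0 0 0 -32 -19 4 1;0 0 0 -32 -19 4 1;0 0 .12 0 0 0 1;0 0 .12 0 0 0 1;0 0 .12 0 0 0 1'
python3 -m handwheel '0 0 .12 0 0 0 1;0 0 .12 0 0 0 1;0 0 .12 0 0 0 1;0 0 .12 0 0 0 1;0 0 .12 0 0 0 1'
python3 -m handwheel '0 0 .12 0 0 0 1;0 0 .12 0 0 0 1;0 0 .12 0 0 0 1;0 0 0 0 0 0 1;0 0 0 0 0 0 1'
python3 - <<'E'
from h import *
print(r.nose_length)
rows([470,290,205],np.pi/2)
cv2.imwrite("pics/w1.png",cams.grab_frame("wrist")[:,:,::-1])
p=cams.camera_params("wrist");print(ray(p,(320,200)))
def proj(X):
    K=np.array([[p["fx"],0,p["cx"]],[0,p["fy"],p["cy"]],[0,0,1]]);return cv2.projectPoints(np.array([X],float),p["rvec"],p["tvec"],K,p["dist_coeffs"])[0].ravel().round(1)
print(proj([470,290,18]),proj([460,138,74]))
E
```

```text
clock: 0.57
eef_pos: [287.7, 472.0, 232.9]
tcp_rot: [-3.141, -0.0, 2.89]
contact_force: [-0.1, 0.8, -0.9]
opening: 0.998
grasp_force: 0.0
clock: 0.98
eef_pos: [419.2, 340.0, 213.0]
tcp_rot: [-3.142, -0.0, 2.89]
contact_force: [0.2, 0.6, -0.1]
opening: 0.996
grasp_force: 0.0
clock: 1.4
eef_pos: [471.2, 287.8, 204.9]
tcp_rot: [-3.141, -0.0, 2.522]
contact_force: [0.3, 0.1, 1.2]
opening: 1.004
grasp_force: 0.0
clock: 1.82
eef_pos: [470.7, 288.7, 205.1]
tcp_rot: [-3.141, 0.0, 1.924]
contact_force: [-0.3, 0.6, 0.5]
opening: 0.996
grasp_force: 0.0
clock: 2.23
eef_pos: [470.7, 288.7, 205.1]
tcp_rot: [-3.141, 0.0, 1.574]
contact_force: [-0.0, -0.2, -0.1]
opening: 1.004
grasp_force: 0.0
22.0
tcp [470.7 288.7 205.1] [-3.141  0.     1.574] local d [ 1.3 -0.7  0.1] rot [-0.     0.     0.003]
(array([470.25848396, 370.21565676, 324.53494525]), array([ 2.25397012e-04, -3.25123627e-01, -9.45671495e-01]))
[319.7 173.7] [307.8 355.5]
```

View pics/w1.png

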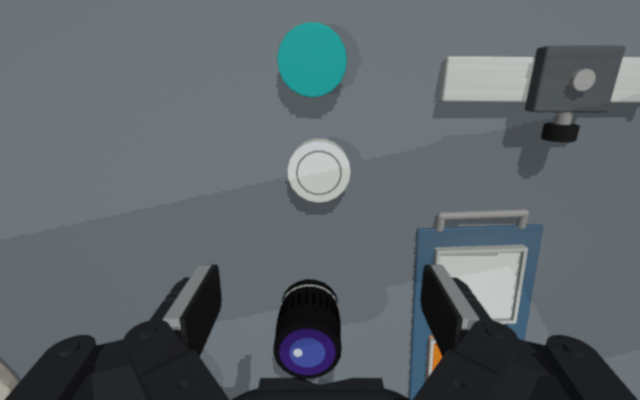

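The wrist view shows the cap's ring at (319.5,172.5), within about 1 px of the prediction. The lens glass is at (307,353) and the white well is at lower right, so the triangulation holds. I descend on the cap, keeping the fingertips high enough to clear the well lip later.

```bash
python3 -m handwheel '0 0 0 2.4 -0.8 36 1;0 0 0 0 0 36 1;0 0 0 0 0 36 1;0 0 0 0 0 36 1;0 0 0 0 0 25 1'
python3 -m handwheel '0 0 0 0 0 13 1;0 0 0 0 0 0 1;0 0 0 0 0 0 .8;0 0 0 0 0 0 .6;0 0 0 0 0 0 .5'
python3 -m handwheel '0 0 0 0 0 0 .5;0 0 0 0 0 0 .5;0 0 0 0 0 0 .5;0 0 0 0 0 0 .5'
python3 - <<'E'
from h import *
rows([470,290,23],np.pi/2)
cv2.imwrite("pics/w2.png",cams.grab_frame("wrist")[:,:,::-1])
a=cams.grab_frame("side")[100:250,160:360,::-1];cv2.imwrite("pics/s2.png",cv2.resize(a,None,fx=4,fy=4,interpolation=cv2.INTER_CUBIC))
E
```

```text
clock: 2.7
eef_pos: [468.9, 290.5, 33.5]
tcp_rot: [-3.14, 0.001, 1.574]
contact_force: [-0.5, -0.3, 0.3]
opening: 1.001
grasp_force: 0.0
clock: 3.12
eef_pos: [470.9, 291.7, 24.9]
tcp_rot: [3.14, -0.001, 1.571]
contact_force: [0.4, -0.6, -0.1]
opening: 0.665
grasp_force: 26.6
clock: 3.45
eef_pos: [470.9, 291.8, 24.9]
tcp_rot: [3.139, -0.001, 1.57]
contact_force: [-1.0, -0.2, 7.3]
opening: 0.666
grasp_force: 27.2
tcp [470.9 291.8  24.9] [ 3.139e+00 -1.000e-03  1.570e+00] local d [-1.8 -0.9  1.8] rot [ 0.002 -0.001 -0.001]
```

View pics/w2.png

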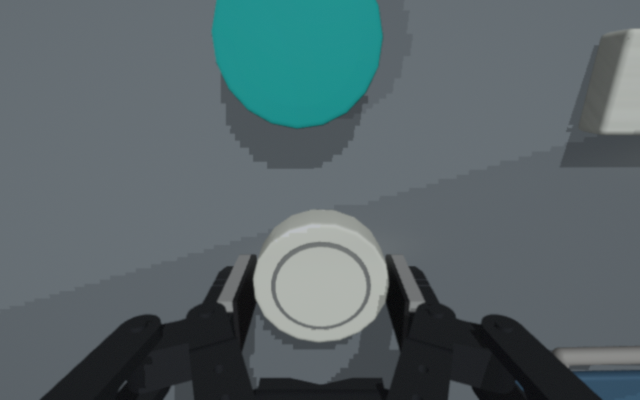

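The cap is held between the pads, with the teal piece clear of the fingers. The upward force of 7.3 N suggests the tips may be near the table, so I check the side crop.

View pics/s2.png

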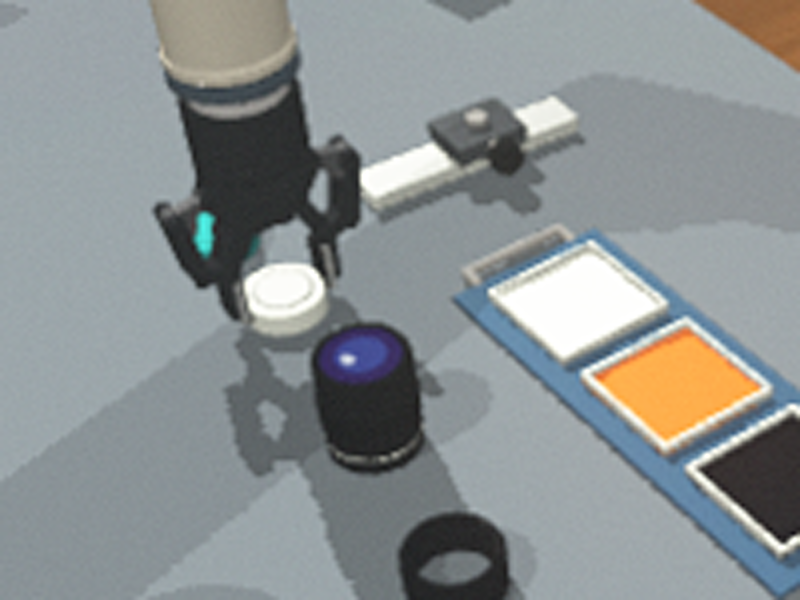

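```bash
python3 - <<'E'
from h import *
p=cams.camera_params("wrist");print("cap centre",plane(p,(321,284.5),18),cams is not None)
E
python3 -m handwheel '0 0 0 0 0 -15 .5;0 0 0 0 0 -30 .5;0 0 0 0 0 -35 .5;0 0 0 -20.7 26.9 0 .5;0 0 0 -20.7 26.9 0 .5'
python3 -m handwheel '0 0 0 -20.7 26.9 0 .5;0 0 0 -20.7 26.9 0 .5;0 0 0 -20.7 26.9 0 .5;0 0 0 -20.7 26.9 0 .5;0 0 0 0 0 0 .5'
python3 -m handwheel '0 0 0 0 0 0 .5;0 0 0 0 0 0 .5'
python3 - <<'E'
from h import *
rows([632.5,167.5,80],np.pi/2)
a=cams.grab_frame("wrist")[:,:,::-1]
b=cams.grab_frame("side")[80:230,230:430,::-1]
cv2.imwrite("pics/c3.png",np.hstack([cv2.resize(a,(400,250))[50:],cv2.resize(b,(400,300),interpolation=cv2.INTER_CUBIC)[:200]]) if 0 else np.vstack([cv2.resize(a[100:],(640,300)),cv2.resize(b,(640,300)[:2] if 0 else (400,300),interpolation=cv2.INTER_CUBIC)[:, :] if 0 else cv2.copyMakeBorder(cv2.resize(b,(400,300),interpolation=cv2.INTER_CUBIC),0,0,0,240,0)]))
p=cams.camera_params("wrist");np.save("p3.npy",p,allow_pickle=True)
E
```

```text
cap centre [471.03240187 292.69537921  18.        ] True
clock: 3.97
eef_pos: [525.3, 251.0, 106.8]
tcp_rot: [3.137, -0.003, 1.573]
contact_force: [0.2, 0.4, -1.1]
opening: 0.665
grasp_force: 27.0
clock: 4.38
eef_pos: [636.4, 163.5, 104.7]
tcp_rot: [3.136, -0.0, 1.567]
contact_force: [0.4, -0.2, 0.3]
opening: 0.663
grasp_force: 27.0
clock: 4.55
eef_pos: [630.7, 166.9, 103.5]
tcp_rot: [-3.141, -0.0, 1.569]
contact_force: [-0.3, -0.7, -0.4]
opening: 0.667
grasp_force: 27.0
tcp [630.7 166.9 103.5] [-3.141 -0.     1.569] local d [ 0.6  1.8 23.5] rot [-0.    -0.    -0.001]
```

View pics/c3.png

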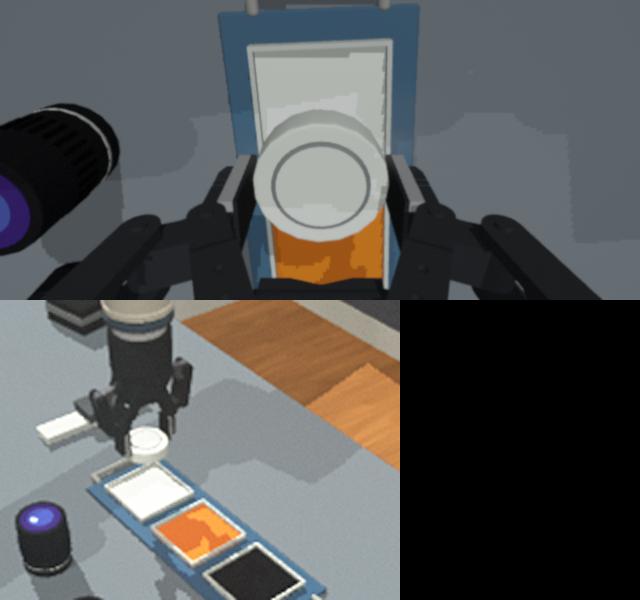

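The cap is held level over the white well. In the wrist frame the far lip corners are at (248,145) and (392,139).

```bash
python3 - <<'E'
from h import *
p=np.load("p3.npy",allow_pickle=True).item()
A,B=plane(p,(248,145),14),plane(p,(392,139),14)
e=(B-A)[:2];L=np.linalg.norm(e);u=e/L;print(A.round(1),B.round(1),L.round(1),"yaw",np.arctan2(u[1],u[0]).round(3))
c=(A+B)[:2]/2-44*np.array([-u[1],u[0]]);print("white centre",c.round(1),"orange",(c-108*np.array([-u[1],u[0]])).round(1))
rows([632.2,166.5,36],np.pi/2)
E
```

```text
[586.6 212.1  14. ] [672.8 215.8  14. ] 86.3 yaw 0.042
white centre [631.6 170. ] orange [636.1  62.1]
tcp [630.2 167.6 103.4] [-3.141 -0.     1.571] local d [-1.1  2.  67.4] rot [-0.001 -0.    -0.   ]
```

```bash
python3 -m handwheel '0 0 0 0.6 1.7 20 .5;0 0 0 0 0 25 .5;0 0 0 0 0 15 .5;0 0 0 0 0 6 .5;0 0 0 0 0 0 .5'
python3 -m handwheel '0 0 0 0 0 0 .5;0 0 0 0 0 1 .5;0 0 0 0 0 0.7 .5'
python3 -m handwheel '0 0 0 0 0 0.7 .5;0 0 0 0 0 0 .5'
```

```text
clock: 5.07
eef_pos: [631.3, 168.0, 35.9]
tcp_rot: [-3.139, 0.001, 1.571]
contact_force: [-0.5, -0.1, -0.0]
opening: 0.666
grasp_force: 27.0
clock: 5.32
eef_pos: [633.7, 167.9, 36.9]
tcp_rot: [3.14, -0.001, 1.57]
contact_force: [-0.7, -0.3, -0.5]
opening: 0.666
grasp_force: 27.0
clock: 5.48
eef_pos: [633.2, 167.5, 35.4]
tcp_rot: [3.141, -0.0, 1.57]
contact_force: [-0.6, -0.6, -0.5]
opening: 0.667
grasp_force: 27.0
```

```bash
python3 -m handwheel '0 0 0 0 0 0.7 .5;0 0 0 0 0 0 .5'
python3 -m handwheel '0 0 0 0 0 0.7 .5;0 0 0 0 0 0 .5'
python3 -m handwheel '0 0 0 0 0 0.7 .5;0 0 0 0 0 0 .5;0 0 0 0 0 0 .5'
```

```text
clock: 5.65
eef_pos: [633.0, 167.4, 34.3]
tcp_rot: [3.141, -0.0, 1.57]
contact_force: [0.8, 0.2, -0.5]
opening: 0.668
grasp_force: 27.0
clock: 5.82
eef_pos: [633.1, 167.4, 33.9]
tcp_rot: [3.141, -0.0, 1.57]
contact_force: [-1.1, 0.1, 4.8]
opening: 0.665
grasp_force: 27.3
clock: 6.07
eef_pos: [633.1, 167.5, 33.9]
tcp_rot: [3.141, -0.0, 1.57]
contact_force: [-4.0, -0.9, 11.4]
opening: 0.667
grasp_force: 27.9
```

```bash
python3 -m handwheel '0 0 0 0 0 -1 .5;0 0 0 0 0 0 .75;0 0 0 0 0 0 .85;0 0 0 0 0 0 .85;0 0 0 0 0 0 .85'
python3 -m handwheel '0 0 0 0 0 -10 .85;0 0 0 0 0 -25 1;0 0 0 0 0 -40 1;0 0 0 0 0 -40 1;0 0 0 0 0 -35 1'
python3 -m handwheel '0 0 0 0 0 0 1;0 0 0 0 0 0 1;0 0 0 0 0 0 1'
python3 - <<'E'
from h import *
rows([471,-278,190],np.pi/2)
cv2.imwrite("pics/w4.png",cams.grab_frame("wrist")[:,:,::-1])
np.save("p4.npy",cams.camera_params("wrist"),allow_pickle=True)
E
```

```text
clock: 6.48
eef_pos: [632.9, 167.4, 33.5]
tcp_rot: [-3.141, 0.0, 1.57]
contact_force: [0.5, -0.6, -0.4]
opening: 0.847
grasp_force: 0.0
clock: 6.9
eef_pos: [633.1, 167.5, 186.7]
tcp_rot: [3.141, -0.0, 1.57]
contact_force: [0.6, 1.0, 0.7]
opening: 0.997
grasp_force: 0.0
clock: 7.15
eef_pos: [632.6, 167.4, 183.9]
tcp_rot: [3.142, 0.0, 1.57]
contact_force: [-0.2, 0.3, -1.3]
opening: 0.998
grasp_force: 0.0
tcp [632.6 167.4 183.9] [3.142 0.    1.57 ] local d [-445.5 -161.2   -6.1] rot [ 0.     0.    -0.001]
```

View pics/w4.png

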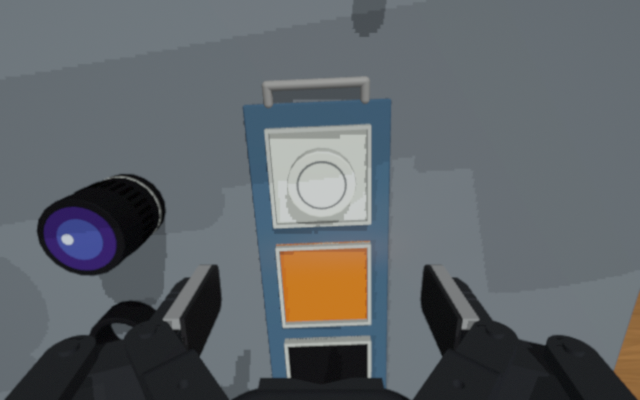

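The cap sits in the white well with its ring at (321,185). The outer lip corners of the white well are (264,129), (371,124), (372,226), (273,231), and those of the orange well are (276,245), (371,240), (372,324), (282,329). I compute the offset.

```bash
python3 - <<'E'
from h import *
p=np.load("p4.npy",allow_pickle=True).item()
for q in ([(264,129),(371,124),(372,226),(273,231)],[(276,245),(371,240),(372,324),(282,329)]):
    C=np.array([plane(p,u,14)[:2] for u in q]);print(C.mean(0).round(1),C.round(1).tolist())
print("cap",plane(p,(321,185),27).round(1),"lens",plane(p,(79,239),72).round(1))
E
```

```text
[631.4 167.7] [[585.8, 210.9], [672.9, 214.9], [678.0, 124.9], [589.1, 120.0]]
[636.3  62.8] [[591.2, 106.1], [677.7, 111.1], [682.7, 19.9], [593.5, 14.0]]
cap [632.3 167.1  27. ] lens [458.7 140.   72. ]
```

The cap is centred to about 1 mm. Next, the hood.

```bash
python3 -m handwheel '0 0 0 -15 -5.5 0 1;0 0 0 -35 -12.5 0 1;0 0 0 -36 -13 0 1;0 0 0 -36 -13 0 1;0 0 0 -36 -13 0 1'
python3 -m handwheel '0 0 0 -36 -13 0 1;0 0 0 -36 -13 0 1;0 0 0 -36 -13 0 1;0 0 0 -36 -13 0 1;0 0 0 -36 -13 0 1'
python3 -m handwheel '0 0 0 -36 -13 0 1;0 0 0 -36 -13 0 1;0 0 0 -35 -13 0 1;0 0 0 0 0 0 1;0 0 0 0 0 0 1'
python3 -m handwheel '0 0 0 0 0 0 1;0 0 0 0 0 0 1'
python3 - <<'E'
from h import *
rows([471,-278,40],np.pi/2)
cv2.imwrite("pics/w5.png",cams.grab_frame("wrist")[:,:,::-1])
np.save("p5.npy",cams.camera_params("wrist"),allow_pickle=True)
E
```

```text
clock: 7.62
eef_pos: [573.5, 7.6, 182.1]
tcp_rot: [-3.138, 0.0, 1.57]
contact_force: [0.8, -0.1, -0.4]
opening: 1.0
grasp_force: 0.0
clock: 8.03
eef_pos: [508.2, -172.2, 182.4]
tcp_rot: [-3.139, -0.001, 1.57]
contact_force: [0.1, -0.4, -0.2]
opening: 1.001
grasp_force: 0.0
clock: 8.45
eef_pos: [469.4, -278.9, 182.4]
tcp_rot: [-3.139, -0.001, 1.566]
contact_force: [0.7, -0.0, -0.8]
opening: 0.999
grasp_force: 0.0
clock: 8.62
eef_pos: [471.1, -276.4, 183.0]
tcp_rot: [-3.14, -0.001, 1.57]
contact_force: [-0.0, 0.1, 0.1]
opening: 1.001
grasp_force: 0.0
tcp [ 471.1 -276.4  183. ] [-3.14e+00 -1.00e-03  1.57e+00] local d [-1.70e+00  1.00e-01  1.43e+02] rot [-0.001 -0.001 -0.   ]
```

View pics/w5.png

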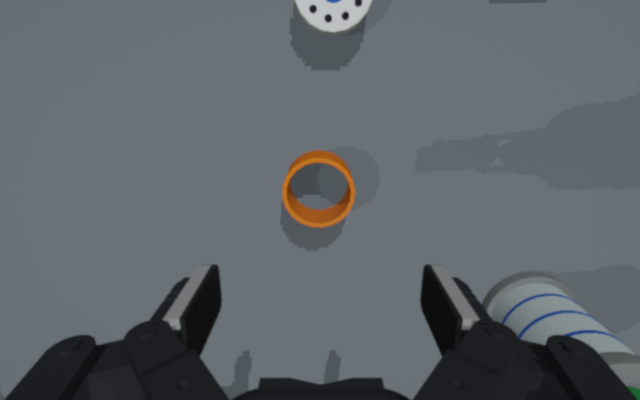

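The hood's rim is centred at (319,192.5). The dispenser is at lower right, with its foot around (530,290). I check the positions and clearance.

```bash
python3 - <<'E'
from h import *
p=np.load("p5.npy",allow_pickle=True).item();D=cams.camera_params("side");S=cams.camera_params("scene")
print("hood",plane(p,(319,192.5),34).round(1),"top/bottom edge",plane(p,(319,158),34).round(1),plane(p,(319,227),34).round(1))
print("disp top",tri([ray(D,(509,289)),ray(S,(184,183))]),"foot left edge",plane(p,(490,290),0).round(1), plane(D,(470,315),0).round(1))
E
```

```text
hood [ 470.1 -280.6   34. ] top/bottom edge [ 470.1 -252.3   34. ] [ 470.1 -310.9   34. ]
disp top (array([ 677.26795943, -413.85118287,  121.41964086]), np.float64(1.7656172898259832)) foot left edge [ 640.3 -393.3    0. ] [ 664.7 -378.5    0. ]
```

```bash
python3 -m handwheel '0 0 0 -4.4 -0.8 25 1;0 0 0 0 0 36 1;0 0 0 0 0 36 1;0 0 0 0 0 30 1;0 0 0 0 0 18 1'
python3 -m handwheel '0 0 0 0 0 10 1;0 0 0 0 0 0 1;0 0 0 0 0 0 1;0 0 0 0 0 0 .8;0 0 0 0 0 0 .6'
python3 -m handwheel '0 0 0 0 0 0 .5;0 0 0 0 0 0 .5;0 0 0 0 0 0 .5;0 0 0 0 0 0 .5'
python3 - <<'E'
from h import *
rows([636.4,60.3,120],np.pi/2)
cv2.imwrite("pics/w6.png",cams.grab_frame("wrist")[:,:,::-1])
np.save("p6.npy",cams.camera_params("wrist"),allow_pickle=True)
E
```

```text
clock: 9.08
eef_pos: [469.6, -279.6, 35.7]
tcp_rot: [-3.138, -0.002, 1.572]
contact_force: [-0.2, 0.7, -0.3]
opening: 1.002
grasp_force: 0.0
clock: 9.5
eef_pos: [471.8, -282.2, 30.3]
tcp_rot: [3.139, 0.001, 1.57]
contact_force: [-1.3, -1.1, 1.5]
opening: 0.748
grasp_force: 0.5
clock: 9.83
eef_pos: [471.7, -282.2, 30.6]
tcp_rot: [3.139, 0.001, 1.569]
contact_force: [-0.1, 2.9, 7.1]
opening: 0.704
grasp_force: 25.4
tcp [ 471.7 -282.2   30.6] [3.139e+00 1.000e-03 1.569e+00] local d [342.6 164.5 -89.4] rot [ 0.002  0.001 -0.001]
```

View pics/w6.png

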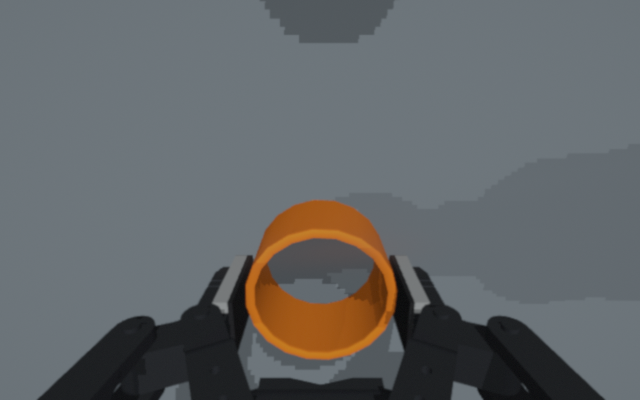

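The hood is held with its rim centre at about (321,294). I lift it and carry it to the orange well.

```bash
python3 - <<'E'
from h import *
p=np.load("p6.npy",allow_pickle=True).item()
a,b=plane(p,(321,230.5),34),plane(p,(321,359),34);print("hood rim",a.round(1),b.round(1),((a+b)/2).round(1))
E
python3 -m handwheel '0 0 0 0 0 -15 .5;0 0 0 0 0 -30 .5;0 0 0 0 0 -35 .5;0 0 0 15 7 0 .5;0 0 0 29 14 0 .5'
python3 -m handwheel '0 0 0 29 14 0 .5;0 0 0 29 14 0 .5;0 0 0 29 14 0 .5;0 0 0 29 14 0 .5;0 0 0 29 14 0 .5'
python3 -m handwheel '0 0 0 29 14 0 .5;0 0 0 29 14 0 .5;0 0 0 29 14 0 .5;0 0 0 29 14 0 .5;0 0 0 24 12 0 .5'
python3 -m handwheel '0 0 0 13 6 0 .5;0 0 0 0 0 0 .5;0 0 0 0 0 0 .5;0 0 0 0 0 0 .5'
python3 - <<'E'
from h import *
rows([636.4,60.3,42],np.pi/2)
cv2.imwrite("pics/w7.png",cams.grab_frame("wrist")[:,:,::-1])
np.save("p7.npy",cams.camera_params("wrist"),allow_pickle=True)
E
```

```text
hood rim [ 471.8 -252.3   34. ] [ 471.8 -310.    34. ] [ 471.8 -281.1   34. ]
clock: 10.3
eef_pos: [493.2, -240.3, 112.4]
tcp_rot: [3.136, 0.004, 1.567]
contact_force: [0.3, -0.5, -1.6]
opening: 0.697
grasp_force: 27.4
clock: 10.72
eef_pos: [562.8, -91.5, 110.1]
tcp_rot: [3.14, 0.0, 1.57]
contact_force: [0.8, 0.7, 0.4]
opening: 0.695
grasp_force: 27.4
clock: 11.13
eef_pos: [631.2, 49.2, 110.1]
tcp_rot: [3.139, -0.0, 1.57]
contact_force: [-0.1, -0.5, -0.5]
opening: 0.697
grasp_force: 27.4
clock: 11.47
eef_pos: [635.4, 59.1, 109.0]
tcp_rot: [-3.141, 0.0, 1.569]
contact_force: [-0.3, 0.1, -0.6]
opening: 0.697
grasp_force: 27.4
tcp [635.4  59.1 109. ] [-3.141  0.     1.569] local d [ 1.3  1.  67. ] rot [-0.     0.    -0.001]
```

View pics/w7.png

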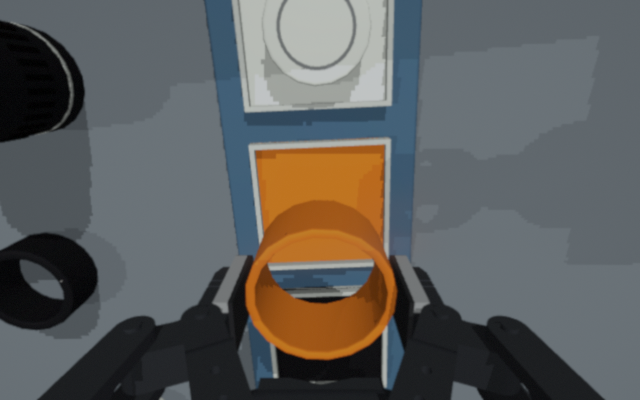

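The hood is level above the orange well, whose far lip corners are at (249,146) and (390,139).

```bash
python3 - <<'E'
from h import *
p=np.load("p7.npy",allow_pickle=True).item()
A,B=plane(p,(249,146),14),plane(p,(390,139),14);u=np.array([.999,.045])
print(A.round(1),B.round(1),((A+B)[:2]/2-44*np.array([-u[1],u[0]])).round(1))
rows([636.4,59.6,42],np.pi/2)
E
python3 -m handwheel '0 0 0 0.5 1 20 .5;0 0 0 0 0 25 .5;0 0 0 0 0 15 .5;0 0 0 0 0 5 .5;0 0 0 0 0 0 .5'
python3 -m handwheel '0 0 0 0 0 0 .5;0 0 0 0 0 0.7 .5;0 0 0 0 0 0.7 .5;0 0 0 0 0 0 .5'
```

```text
[591.3 101.8  14. ] [678. 106.  14.] [636.6  60. ]
tcp [635.4  58.8 108.9] [-3.141  0.     1.569] local d [ 0.8  1.  66.9] rot [-0.001  0.    -0.002]
clock: 11.93
eef_pos: [635.8, 59.3, 42.6]
tcp_rot: [-3.139, 0.0, 1.569]
contact_force: [0.2, -0.9, -0.3]
opening: 0.701
grasp_force: 27.4
clock: 12.27
eef_pos: [637.6, 60.5, 43.3]
tcp_rot: [3.14, -0.0, 1.57]
contact_force: [-0.6, -0.1, -0.4]
opening: 0.694
grasp_force: 27.4
```

```bash
python3 -m handwheel '0 0 0 -0.8 -0.8 1 .5;0 0 0 0 0 1 .5;0 0 0 0 0 0 .5'
python3 -m handwheel '0 0 0 0 0 0.7 .5;0 0 0 0 0 0 .5'
python3 -m handwheel '0 0 0 0 0 0.7 .5;0 0 0 0 0 0 .5'
python3 -m handwheel '0 0 0 0 0 0.6 .5;0 0 0 0 0 0 .5'
```

```text
clock: 12.52
eef_pos: [636.1, 59.8, 40.4]
tcp_rot: [-3.142, -0.0, 1.57]
contact_force: [-0.3, 0.3, 0.2]
opening: 0.699
grasp_force: 27.4
clock: 12.68
eef_pos: [636.3, 59.8, 39.7]
tcp_rot: [3.142, -0.0, 1.57]
contact_force: [-0.7, -0.3, 1.2]
opening: 0.699
grasp_force: 27.4
clock: 12.85
eef_pos: [636.3, 59.8, 39.6]
tcp_rot: [3.142, -0.0, 1.57]
contact_force: [-3.0, 0.5, 8.2]
opening: 0.698
grasp_force: 27.9
clock: 13.02
eef_pos: [636.3, 59.8, 39.6]
tcp_rot: [3.141, -0.0, 1.57]
contact_force: [-4.9, -0.5, 12.5]
opening: 0.697
grasp_force: 28.4
```

Contact came where expected. I release the hood and go above the lens. From here I locate things with image code and keep the last view for the final check.

```bash
python3 -m handwheel '0 0 0 0 0 -1.5 .5;0 0 0 0 0 0 .75;0 0 0 0 0 0 .88;0 0 0 0 0 0 .88;0 0 0 0 0 0 .88'
python3 -m handwheel '0 0 0 0 0 -10 .88;0 0 0 0 0 -25 1;0 0 0 0 0 -40 1;0 0 0 0 0 -40 1;0 0 0 0 0 -38 1'
python3 -m handwheel '0 0 0 0 0 0 1;0 0 0 0 0 0 1;0 0 0 0 0 0 1'
python3 - <<'E'
from h import *
p=cams.camera_params("wrist");a=cams.grab_frame("wrist")
K=np.array([[p["fx"],0,p["cx"]],[0,p["fy"],p["cy"]],[0,0,1]])
print("expected hood px",cv2.projectPoints(np.array([[636.4,60.5,43.]]),p["rvec"],p["tvec"],K,p["dist_coeffs"])[0].ravel().round(1))
cv2.imwrite("pics/w8.png",a[:,:,::-1]);np.save("p8.npy",p,allow_pickle=True)
rows([459.5,139.5,190],np.pi/2)
E
python3 -m handwheel '0 0 0 5 -12 0 1;0 0 0 15 -33 0 1;0 0 0 15 -33 0 1;0 0 0 15 -33 0 1;0 0 0 15 -33 0 1'
python3 -m handwheel '0 0 0 14 -32 0 1;0 0 0 0 0 0 1;0 0 0 0 0 0 1;0 0 0 0 0 0 1'
python3 - <<'E'
from h import *
p=cams.camera_params("wrist");a=cams.grab_frame("wrist");cv2.imwrite("pics/w9.png",a[:,:,::-1]);np.save("p9.npy",p,allow_pickle=True)
rows([459.5,139.5,190],np.pi/2)
h=cv2.cvtColor(a,cv2.COLOR_RGB2HSV);m=cv2.inRange(h,(110,100,50),(150,255,255));m[330:]=0
n,l,s,c=cv2.connectedComponentsWithStats(m)
for i in range(1,n):
    if s[i,4]>150: x,y,w,hh=s[i,:4];print("violet",s[i],(x+w/2,y+hh/2),plane(p,(x+w/2-.5,y+hh/2-.5),72).round(1),plane(p,(x,y+hh/2),72).round(1),plane(p,(x+w,y+hh/2),72).round(1))
E
```

```text
clock: 13.43
eef_pos: [636.2, 59.7, 39.6]
tcp_rot: [-3.141, 0.0, 1.57]
contact_force: [0.2, 0.5, -0.2]
opening: 0.878
grasp_force: 0.0
clock: 13.85
eef_pos: [636.1, 59.7, 195.3]
tcp_rot: [3.142, -0.0, 1.57]
contact_force: [1.7, -0.6, 0.3]
opening: 1.001
grasp_force: 0.0
clock: 14.1
eef_pos: [636.0, 59.7, 193.2]
tcp_rot: [3.141, -0.0, 1.57]
contact_force: [-0.1, -0.4, -0.4]
opening: 0.999
grasp_force: 0.0
expected hood px [320.9 185.9]
tcp [635.5  59.7 192.2] [-3.14  0.    1.57] local d [  79.6 -176.1    2.4] rot [-0.001  0.    -0.001]
clock: 14.57
eef_pos: [489.7, 124.9, 191.1]
tcp_rot: [-3.138, 0.001, 1.569]
contact_force: [-0.3, 0.6, 1.0]
opening: 0.999
grasp_force: 0.0
clock: 14.9
eef_pos: [460.4, 138.9, 192.3]
tcp_rot: [-3.141, 0.0, 1.57]
contact_force: [0.7, 0.3, 0.1]
opening: 0.995
grasp_force: 0.0
tcp [461.  138.8 192.4] [-3.141  0.     1.57 ] local d [ 0.7 -1.5  2.4] rot [-0.     0.    -0.001]
violet [ 284  164   70   67 3556] (np.float64(319.0), np.float64(197.5)) [458.9 140.3  72. ] [433.9 139.9  72. ] [484.6 139.9  72. ]
```

The lens is at about (459.3,140.0). I grasp it.

```bash
python3 -m handwheel '0 0 0 1.1 -1.6 20 1;0 0 0 0 0 25 1;0 0 0 0 0 20 1;0 0 0 0 0 15 1;0 0 0 0 0 15 1' 45
python3 -m handwheel '0 0 0 0 0 15 1;0 0 0 0 0 15 1;0 0 0 0 0 14 1;0 0 0 0 0 8 1;0 0 0 0 0 0 1'
python3 -m handwheel '0 0 0 0 0 0 1;0 0 0 0 0 0 .85;0 0 0 0 0 0 .7;0 0 0 0 0 0 .6;0 0 0 0 0 0 .6'
python3 -m handwheel '0 0 0 0 0 0 .6;0 0 0 0 0 0 .6;0 0 0 0 0 0 .6'
python3 - <<'E'
from h import *
p=cams.camera_params("wrist");a=cams.grab_frame("wrist")
h=cv2.cvtColor(a,cv2.COLOR_RGB2HSV);m=cv2.inRange(h,(110,100,50),(150,255,255))
n,l,s,c=cv2.connectedComponentsWithStats(m)
for i in range(1,n):
    if s[i,4]>300: x,y,w,hh=s[i,:4];print("violet",s[i],plane(p,(x+w/2-.5,y-.5),72).round(1),plane(p,(x+w/2-.5,y+hh-.5),72).round(1))
rows([641,-47.8,140],np.pi/2)
E
```

```text
clock: 15.37
eef_pos: [459.5, 139.4, 96.3]
tcp_rot: [-3.141, 0.0, 1.569]
contact_force: [0.8, -0.4, 0.7]
opening: 1.0
grasp_force: 0.0
clock: 15.78
eef_pos: [458.4, 139.3, 44.0]
tcp_rot: [-3.139, 0.001, 1.569]
contact_force: [-0.9, -0.8, 0.2]
opening: 0.997
grasp_force: 0.0
clock: 16.2
eef_pos: [459.3, 140.1, 46.8]
tcp_rot: [3.14, -0.0, 1.57]
contact_force: [-1.2, -1.3, 7.7]
opening: 0.713
grasp_force: 48.6
clock: 16.45
eef_pos: [459.3, 140.1, 46.8]
tcp_rot: [3.14, -0.0, 1.57]
contact_force: [0.5, -1.5, 7.0]
opening: 0.718
grasp_force: 48.7
violet [  244   274   153   111 13137] [459.  165.3  72. ] [459. 122.  72.]
tcp [459.3 140.1  46.8] [ 3.14 -0.    1.57] local d [-187.7  182.   -93. ] rot [ 0.002 -0.    -0.001]
```

```bash
python3 -m handwheel '0 0 0 0 0 -10 .6;0 0 0 0 0 -25 .6;0 0 0 0 0 -30 .6;0 0 0 0 0 -25 .6;0 0 0 -9 9 0 .6'
python3 -m handwheel '0 0 0 -19.5 18.8 0 .6;0 0 0 -19.5 18.8 0 .6;0 0 0 -19.5 18.8 0 .6;0 0 0 -19.5 18.8 0 .6;0 0 0 -19.5 18.8 0 .6'
python3 -m handwheel '0 0 0 -19.5 18.8 0 .6;0 0 0 -19.5 18.8 0 .6;0 0 0 -19.5 18.8 0 .6;0 0 0 -19.5 18.8 0 .6;0 0 0 -4 4 0 .6'
python3 -m handwheel '0 0 0 0 0 0 .6;0 0 0 0 0 0 .6;0 0 0 0 0 0 .6'
python3 - <<'E'
from h import *
p=cams.camera_params("wrist");a=cams.grab_frame("wrist")
rows([641.2,-48.2,62],np.pi/2)
cv2.imwrite("pics/w10.png",a[:,:,::-1]);np.save("p10.npy",p,allow_pickle=True)
h=cv2.cvtColor(a,cv2.COLOR_RGB2HSV);m=cv2.inRange(h,(110,100,50),(150,255,255))
n,l,s,c=cv2.connectedComponentsWithStats(m)
for i in range(1,n):
    if s[i,4]>300: print("violet",s[i])
E
```

```text
clock: 16.92
eef_pos: [469.1, 132.3, 140.6]
tcp_rot: [3.136, -0.002, 1.571]
contact_force: [0.3, 0.8, -3.2]
opening: 0.71
grasp_force: 50.8
clock: 17.33
eef_pos: [562.1, 31.9, 135.3]
tcp_rot: [-3.141, 0.0, 1.57]
contact_force: [0.9, 0.5, -3.0]
opening: 0.714
grasp_force: 50.8
clock: 17.75
eef_pos: [643.4, -52.1, 135.4]
tcp_rot: [3.14, 0.001, 1.568]
contact_force: [-0.3, -0.4, -2.7]
opening: 0.714
grasp_force: 50.7
clock: 18.0
eef_pos: [639.5, -48.1, 135.2]
tcp_rot: [-3.14, -0.0, 1.57]
contact_force: [-0.1, -0.4, -3.0]
opening: 0.716
grasp_force: 50.7
tcp [639.6 -47.9 135.5] [-3.14 -0.    1.57] local d [-0.3  1.7 73.5] rot [-0.001 -0.    -0.   ]
violet [  245   273   152   112 13167]
```

```bash
python3 -m handwheel '0 0 0 -0.3 1.6 15 .6;0 0 0 0 0 20 .6;0 0 0 0 0 20 .6;0 0 0 0 0 12 .6;0 0 0 0 0 6 .6'
python3 -m handwheel '0 0 0 0 0 2 .6;0 0 0 0 0 0 .6;0 0 0 0 0 0 .6'
python3 -m handwheel '0 0 0 0 0 1 .6;0 0 0 0 0 0 .6'
```

```text
clock: 18.47
eef_pos: [640.7, -48.2, 61.1]
tcp_rot: [-3.139, -0.0, 1.571]
contact_force: [-0.3, 0.1, -3.0]
opening: 0.714
grasp_force: 50.7
clock: 18.72
eef_pos: [643.0, -48.9, 61.8]
tcp_rot: [3.14, 0.0, 1.57]
contact_force: [0.2, -0.6, -2.4]
opening: 0.712
grasp_force: 50.7
clock: 18.88
eef_pos: [642.9, -49.0, 60.7]
tcp_rot: [3.14, 0.0, 1.57]
contact_force: [-0.3, 0.3, -4.1]
opening: 0.716
grasp_force: 50.7
```

```bash
python3 -m handwheel '0 0 0 0.6 -1.5 1.5 .6;0 0 0 0 0 1.5 .6;0 0 0 0 0 0 .6;0 0 0 0 0 0 .6'
python3 -m handwheel '0 0 0 0 0 0.7 .6;0 0 0 0 0 0 .6'
python3 -m handwheel '0 0 0 0 0 0.7 .6;0 0 0 0 0 0 .6'
```

```text
clock: 19.22
eef_pos: [640.7, -48.4, 56.8]
tcp_rot: [-3.141, 0.0, 1.57]
contact_force: [-0.0, 0.5, -3.9]
opening: 0.716
grasp_force: 50.7
clock: 19.38
eef_pos: [640.8, -48.4, 56.1]
tcp_rot: [-3.141, 0.0, 1.57]
contact_force: [-0.6, -0.6, -3.4]
opening: 0.717
grasp_force: 50.7
clock: 19.55
eef_pos: [640.9, -48.4, 55.9]
tcp_rot: [3.141, 0.0, 1.57]
contact_force: [-2.1, 0.1, 2.5]
opening: 0.714
grasp_force: 51.2
```

```bash
python3 -m handwheel '0 0 0 0 0 0 .75;0 0 0 0 0 0 .88;0 0 0 0 0 0 .95;0 0 0 0 0 0 .95;0 0 0 0 0 0 .95'
python3 -m handwheel '0 0 0 0 0 -10 .95;0 0 0 0 0 -25 1;0 0 0 0 0 -40 1;0 0 0 0 0 -40 1;0 0 0 0 0 -40 1'
python3 -m handwheel '0 0 0 10 0 -30 1;0 0 0 30 0 -20 1;0 0 0 20 0 0 1;0 0 0 0 0 0 1;0 0 0 0 0 0 1'
python3 - <<'E'
from h import *
s=r.sense();print(s["eef_pos"],s["contact_force"])
p=cams.camera_params("wrist");a=cams.grab_frame("wrist")[:,:,::-1];np.save("p11.npy",p,allow_pickle=True)
b=cams.grab_frame("side")[110:350,190:530,::-1]
c=cams.grab_frame("scene")[160:300,160:480,::-1]
o=np.zeros((600,800,3),np.uint8);o[:340,:640]=a[:340]
o[340:580,:340]=b;o[340:515,345:745]=cv2.resize(c,(400,175))
cv2.imwrite("pics/w11.png",o)
E
```

```text
clock: 19.97
eef_pos: [641.0, -48.4, 55.5]
tcp_rot: [3.141, 0.0, 1.57]
contact_force: [-0.3, 0.2, 0.8]
opening: 0.953
grasp_force: 0.0
clock: 20.38
eef_pos: [640.4, -48.3, 212.7]
tcp_rot: [-3.141, -0.0, 1.57]
contact_force: [0.3, -0.7, -0.0]
opening: 0.996
grasp_force: 0.0
clock: 20.8
eef_pos: [640.8, 12.5, 261.4]
tcp_rot: [3.141, 0.0, 1.572]
contact_force: [-0.6, -0.3, -0.3]
opening: 1.002
grasp_force: 0.0
[640.80102075  12.46429694 261.44888521] [-0.57283333 -0.3186607  -0.32022951]
```

View pics/w11.png

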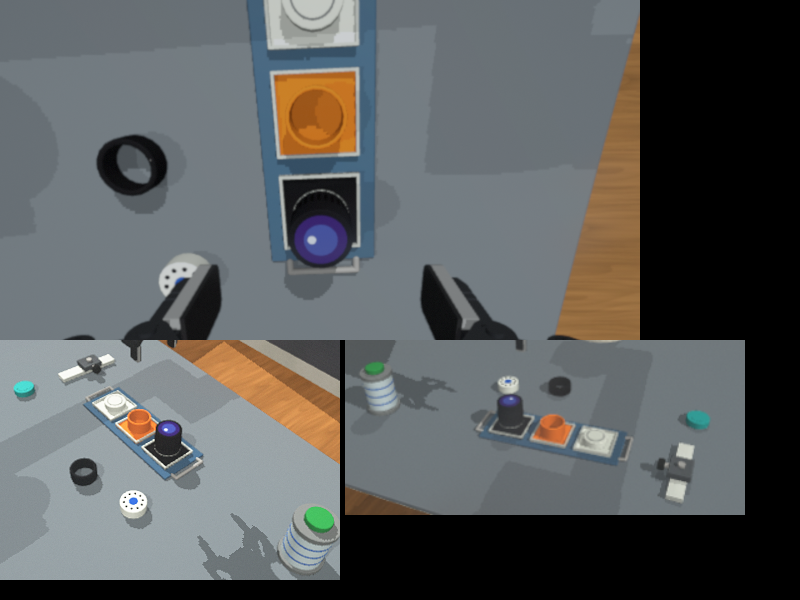

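All three pieces stand upright in their wells, and the tub, tube, dispenser, rail and teal piece are undisturbed. The hood rim is at (316,116) and the lens glass at (321,241). Next is a numeric centring check.

```bash
python3 - <<'E'
from h import *
p=np.load("p11.npy",allow_pickle=True).item()
print("hood",plane(p,(316,116),43).round(1),"lens",plane(p,(321,241),81).round(1))
C=np.array([plane(p,u,14)[:2] for u in [(271,73),(358,68),(360,154),(278,158)]]);print("orange",C.mean(0).round(1))
A,B=plane(p,(280,178),14),plane(p,(359,173),14);print("black",((A+B)[:2]/2-44*np.array([-.045,.999])).round(1))
E
```

```text
hood [636.8  61.8  43. ] lens [641.6 -50.2  81. ]
orange [637.2  60.1]
black [642. -48.]
```

Everything is centred to within about 2 mm, so I hand the job in.

```bash
python3 -c "
from rig import r
print(r.sign_off())"
```

```text
the job is handed in; nothing more can be done
None
```

I packed the cap, then the hood, then the lens, each upright and measured within about 2 mm of the centre of its own well, and handed the job in at about 21 s with the look-alikes, dispenser and rail left untouched.

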